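# Load the slide scanner and latch its carriage

## Task

Load the slide scanner: lift its hood past the balance point, so that the gas struts carry it and it stands fully open on its own, then lay the loose two-slide holder flat into the pocket of the carriage, keeping it level and not dropping it. Press the carriage in all the way to its stop and let go, so that the push-push latch keeps it in, and make sure that it really has stayed in. Leave the hood standing open, and do not shove or knock over the other things on the bench.

Things in the scene. Friction and masses are not known exactly. Their poses are not given: they have to be found in the camera images.
- scanner: Fixed slide scanner, cream case, 315 mm (x) by 260 mm (y), 113 mm high with hood shut. Origin: on the bench, midway between the sides, 150 mm behind the front wall; x points from its front (robot side) to its back, y left, z up. Behind x = 40 mm stands the optics housing, 100 mm high, with a slot (124 mm wide, up to 80 mm height) for the carriage. In front lies the loading bay, under the hood.
- bay (a point): Point on the deck of the loading bay, at (-55, 0, 31) mm in the scanner's frame. The bay reaches from the front wall's inner face (scanner x = -141 mm) to the housing (x = 40 mm), 236 mm wide inside; front and side walls are 75 mm high. The hood covers it when shut and leaves it free from above when open.
- hood (a joint): Angle of the hood with its clear window, hinged at the back (rad): 0 shut (start), grows as the front edge rises, 1.75 fully open, leaning slightly back. 0.6 kg, with two gas struts. Below the balance point, about 0.75, it falls shut; beyond 0.85 the damped struts lift it by themselves to 1.75 in 1 to 3 s and hold it there. Lifting it takes under 5 N at the bar.
- hood_hinge (a point): Point on the hood's hinge axis, midway; the axis runs along the scanner's y. Fixed, at (50, 0, 105) mm in the scanner's frame.
- hood_bar (a point): Centre of the hood's round aluminium grab bar, 12 mm thick, 130 mm long along the scanner's y, on two rods 60 mm either side of its middle, 39 mm clear in front of the hood's edge. Moves with the hood, 245 mm from the hinge axis; at (-195, 0, 107) mm in the scanner's frame when shut. Free beneath down to the bench: pinch it from above, across the bar.
- carriage (a joint): How far the black carriage is pressed in along the scanner's +x (m): 0 sprung out (start), 0.043 latched, 0.052 the stop. The spring pushes back with 5 N (out) to 8 N (in). Pressed to the stop (beyond 0.051) and let go, it comes back about 9 mm and stays latched at 0.043; let go earlier, it springs out. Pressing a latched carriage to the stop again frees it: it springs out to 0.
- pocket (a point): Centre of the floor of the carriage's pocket; moves with the carriage, at (-27, 0, 40) mm in the scanner's frame when out. Axes as the scanner's. The pocket is 108 mm (x) by 84 mm (y) at its floor; the back and side rims are 8 mm high and lean outwards; its front side is the front plate, 26 mm high, bevelled. Out, the pocket ends 13 mm before the housing.
- push_face (a point): Middle of the outer (robot-side) face of the carriage's front plate, where it is pressed in: 100 mm wide along y, upper edge 12 mm above this point, lower edge 20 mm below; the bay's deck is 23 mm below. Moves with the carriage; at (-89, 0, 54) mm in the scanner's frame when out, 52 mm behind the bay's front wall.
- holder: Loose aluminium two-slide holder, 0.1-0.2 kg: plate 100 mm (x) by 76 mm (y), 9 mm high at its ends, glass slides on top at 7.5 mm height either side of an upright grip rib along its x: 12 mm thick, 64 mm long, centred, top 32 mm above the underside. Origin: centre of underside, z up. Same if turned half round. Flat on the bench left or right of the scanner; x goes along the pocket's x.
- resin_block: Bystander: amber resin block with a specimen, 110 x 75 x 24 mm, loose on the bench. Origin: centre of the underside.
- slide_box: Bystander: shut oak slide box, 100 x 90 x 36 mm, loose. Origin: centre of the underside.
- vial: Bystander: brown glass vial, 32 mm across, 75 mm high, standing loose. Origin: centre of the underside.
Things that resemble listed ones, but are neither listed nor needed, are in the scene too. There is more than one size of the holder; the one meant has the size given above.

How it is judged:
By the outcome, as a careful person would: the job done as asked, in the order asked, and still so for the second after the job is handed in, with the robot touching nothing.
It also fails if it takes over 61 s, if anything falls off the work surface, if the arm or the gripper's body presses on something with over 40 N, if the wrist force passes 120 N, or if a joint passes its speed limit or range.

## Robot

A 6-joint arm with a two-finger parallel gripper is mounted at the origin on the work surface. World frame = base frame: x ahead of the robot, y to its left, z up, the work surface at z = 0. Lengths are in mm, angles in rad, forces in N, time in s.
With the tool pointing down it reaches from about 300 to 775 mm from the base axis. Payload 14.6 kg.
Tool frame: the origin (TCP) lies on the centre line of the jaws, within the pads' length; the fingertips stand 8 mm ahead of it and the grasp point (between the pads) lies 11 mm behind it; z points along the fingers, y is the line along which they close (so a half turn about z gives the same grasp; the last joint's range is limited). The gripper opens to 94 mm and grips with 3 to 60 N. Pads are 16 mm wide; open, the fingers measure 119 mm over their backs; the gripper's body (75 mm by 177 mm) begins 78 mm behind the grasp point.
Start: joints at [-1.335, 0.3, 1.521, -0, 1.321, -0.067], TCP at [164, -524.97, 190.346] pointing down, gripper open.
Joint ranges: [-3.03, 3.03], [-0.79, 2.21], [0.23, 2.52], [-1.04, 4.18], [0, 3.07], [-2.55, 2.55]. Speed limits (rad/s): [2.22, 2.22, 2.57, 3.14, 3.14, 3.14].

## Interface

Orientations are given as [roll, pitch, yaw] about the fixed x, y, z axes, in that order (R = Rz(yaw) Ry(pitch) Rx(roll)).
In Python, from cell import manip gives the robot as it stands.
- The arm moves only by the tool jog_arm, never from a script. Its argument "rows" is one flat list of numbers, 7 for each row, row after row: the shift along the world's x, y, z in cm, then the turn, a rotation vector about the world's x, y, z in rad, then the closure, from 0 (fully open) to 1 (shut). In form: [dx, dy, dz, rx, ry, rz, fingers, dx, dy, dz, rx, ry, rz, fingers, ...]. A call has 1 to 20 rows; each row shifts and turns the commanded pose from where the row before left it; what a row does not reach is not made up. A row lasts 1/12 s, in which the tool goes at most 41.7 mm and 7.16 degrees, less where a joint would pass 70% of its speed; a pose out of reach is approached as far as the arm can. A call with a gripper value outside its range is refused whole. The fingers move at their own pace and stop on an object; "newtons" is the grip in N (left out, the last holds). Time passes only in rows, so rows that do not move let the fingers close. It gives the time, the measured TCP pose, the force, the opening and the grip force at its end, in the units of the state.
- manip.read_state(): the state, without advancing time (a new reading comes with each control period).
- manip.camera(name): name is "scene" or "top" or "wrist"; returns (picture, depth): 420x560x3 uint8, blue, green, red; 420x560 float32, mm along the optical axis (not along the pixel's ray), 0 where there is no reading.
- manip.camera_model(name): a dict with "K" (3x3 intrinsics, pixels), "R" (3x3) and "t" (3): a world point X has camera coordinates R X + t. Camera axes: x right, y down, z forward; pixel columns grow to the right and rows downward; lengths in mm; the calibration is good to about 2 mm. The wrist camera is an equidistant fisheye: a pixel r from the principal point sees the ray r / f radians off the axis. A picture is of the moment at which its call begins: read the wrist's pose just before it. camera_model takes no time and is no camera call; for the wrist camera it gives the pose at the moment of the call.
- manip.sign_off(): hands the job in; it is judged then, once.
The state is a dict: "clock": time; "joints": joint angles; "qd": joint speeds; "effort": joint torques, N m; "eef_pos": TCP position; "eef_rot": TCP orientation; "wrist_force": force on the tool from outside, world axes, zero at the start; "moment": the same for the moment, N m; "finger_gap": finger opening in mm; "finger_force": force on a finger pad.
Only numpy, scipy, OpenCV 4.12 (cv2) and the standard library are available. Lean on these libraries where they do the work, as an engineer would, in place of code of your own. Each camera call takes 0.05 s, during which the arm holds its last target. There are 200 camera calls.

## Working session

There is one attempt and no reset: what is moved stays moved. The work goes in short steps, Python scripts to look and compute and a tool call to move; the robot and the scene stay as the last step left them, time stands still between calls to the robot, and variables do not carry over. Pictures are saved under pics/ and viewed, at most 10 in all, crops included, and the job is handed in when it is done.

Besides the shell and the picture viewer there is one more tool, called after "Emit:" as name(argument=value, ...) on one line, values as JSON. jog_arm: Moves the arm, as the interface text tells. Its arguments: {"type":"object","properties":{"rows":{"type":"array"},"newtons":{"type":"number"}},"required":["rows"]}

```bash
ls; mkdir -p pics; python3 - <<'E'
from cell import manip
import cv2,numpy as np
for n in("top","scene"):
    im,d=manip.camera(n); cv2.imwrite(f"pics/{n}0.png",im); np.save(f"pics/{n}0.npy",d)
    m=manip.camera_model(n); np.savez(f"pics/{n}_m.npz",**m); print(n,{k:np.round(v,3).tolist() for k,v in m.items() if not isinstance(v,str)})
print(manip.read_state())
E
```

```text
pics
top {'K': [[512.486, 0.0, 276.928], [0.0, 512.486, 206.309], [0.0, 0.0, 1.0]], 'R': [[0.022, -1.0, -0.006], [-0.998, -0.021, -0.063], [0.063, 0.008, -0.998]], 't': [-55.018, 510.832, 1269.526]}
scene {'K': [[426.241, 0.0, 278.533], [0.0, 426.241, 207.146], [0.0, 0.0, 1.0]], 'R': [[0.187, 0.982, -0.013], [0.573, -0.12, -0.81], [-0.798, 0.144, -0.586]], 't': [-44.272, -227.048, 1483.265]}
{'clock': 0.1, 'joints': array([-1.33463652e+00,  3.00425270e-01,  1.52150973e+00, -3.16345214e-05,
        1.32068203e+00, -6.65993137e-02]), 'qd': array([-0.00110264, -0.00280019, -0.00229402,  0.0003259 ,  0.00038661,
       -0.00100397]), 'effort': array([ 1.16204894e-03, -5.32641149e+01, -3.53284550e+01,  7.09366612e-02,
        2.34847638e-02, -6.78352649e-05]), 'eef_pos': array([ 163.91729538, -524.75064135,  189.84165376]), 'eef_rot': array([-3.14056851e+00, -3.75980556e-05,  3.02766947e-01]), 'wrist_force': array([0.5336787 , 0.35035905, 0.27558894]), 'moment': array([-0.00230331,  0.01006565,  0.03926086]), 'finger_force': 0.0, 'finger_gap': 93.93608488093003}
```

View pics/top0.png

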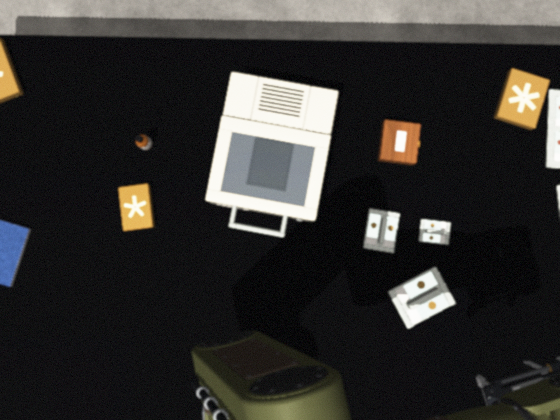

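View pics/scene0.png

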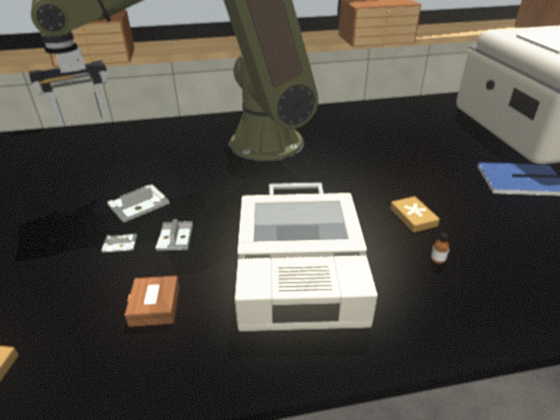

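Candidates for the holder (top picture): (381,230), about 33×42 px, i.e. roughly 78×100 mm; (434,231), too small; (422,297), too large. The first fits. I'll measure them and confirm in a crop. The scanner's hood bar is near (259,228), the vial near (143,142), the resin block near (135,207), and the slide box near (400,142).

```bash
cat > h.py <<'E'
import numpy as np,cv2
from cell import manip
def cloud(n,d,m):
    v,u=np.indices(d.shape); K=m["K"]
    c=np.dstack([(u-K[0,2])/K[0,0]*d,(v-K[1,2])/K[1,1]*d,d])
    return (c-m["t"])@m["R"]
def plane(n,uv,z):
    m=manip.camera_model(n);K=m["K"]
    r=m["R"].T@np.linalg.solve(K,[*uv,1]);o=-m["R"].T@m["t"]
    return o+r*(z-o[2])/r[2]
def rect(P):
    (c,s,a)=cv2.minAreaRect(P[:,:2].astype(np.float32)); return np.round(c,1),np.round(s,1),round(a,2)
E
python3 - <<'E'
from h import *
im=cv2.imread("pics/top0.png");d=np.load("pics/top0.npy");m=np.load("pics/top_m.npz")
P=cloud("top",d,m)
Z=P[...,2]
print("bench z",np.median(Z[240:300,60:180]))
for n,(u0,u1,v0,v1),zl,zh in [("hold1",(355,408,200,260),4,60),("hold2",(412,460,210,255),4,60),("hold3",(380,465,260,335),4,60),("scan",(190,350,60,225),85,140),("hous",(190,350,60,128),85,140),("bar",(222,296,222,245),85,140),("resin",(110,160,175,240),10,60),("vial",(130,156,128,156),10,100),("box",(370,430,110,170),15,60)]:
    p=P[v0:v1,u0:u1].reshape(-1,3);z=p[:,2];k=(z>zl)&(z<zh)
    mask=np.zeros(k.shape,np.uint8);q=p[k]
    print(n,k.sum(),rect(q),"z med/max",np.round(np.percentile(q[:,2],[5,50,98]),1), q[:,:2].mean(0).round(1))
cv2.imwrite("pics/c1.png",cv2.resize(im[190:340,345:475],None,fx=4,fy=4,interpolation=cv2.INTER_CUBIC))
c=im[60:245,195:350]; cv2.imwrite("pics/c2.png",cv2.resize(c,None,fx=3.2,fy=3.2,interpolation=cv2.INTER_CUBIC))
E
```

```text
bench z 0.30298047948273943
hold1 1214 (array([ 459.8, -307.1]), array([148.7, 131. ]), 0.84) z med/max [ 4.4  7.8 33.9] [ 457.8 -305.7]
hold2 512 (array([ 456.5, -444.3]), array([110.6, 118.2]), 1.17) z med/max [ 4.2  6.5 25.6] [ 457.2 -441.1]
hold3 2400 (array([ 293.7, -412. ]), array([183.4, 212.1]), 1.24) z med/max [ 4.6 10.  44.6] [ 293.7 -405.6]
scan 14663 (array([630.2, -26.1]), array([260.2, 360.5]), 80.74) z med/max [ 97.5 110.1 116.5] [646.2 -28.9]
hous 5143 (array([738.8, -43.9]), array([260.4, 141.4]), 81.05) z med/max [ 96.3 100.3 114.7] [749.6 -36.6]
bar 335 (array([452.3,   1.3]), array([ 32.4, 132. ]), 1.22) z med/max [107.2 111.6 116.2] [452.7  -4.9]
resin 1369 (array([502.6, 310.8]), array([110.5,  77.3]), 9.51) z med/max [18.2 24.3 29.6] [502.4 309.2]
vial 188 (array([663.7, 292.7]), array([25.7, 31.6]), 45.22) z med/max [19.1 49.1 77.4] [662.4 290.4]
box 1529 (array([ 678.7, -346.9]), array([ 94.2, 101.9]), 83.88) z med/max [28.9 35.5 40.5] [ 678.  -343.9]
```

View pics/c1.png

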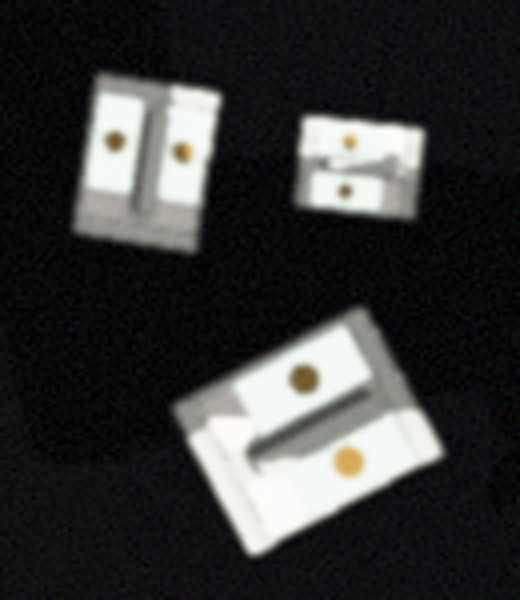

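View pics/c2.png

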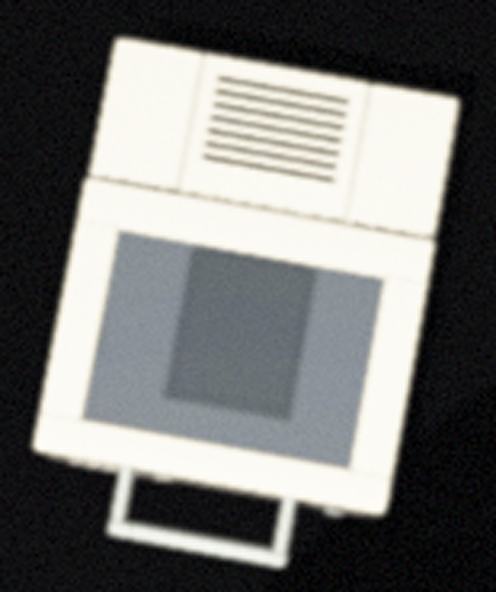

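The crop shows the three holders: A at (147,163), small B at (360,167), big C at (308,432). I'm computing their sizes and the scanner pose from the corners I read off.

```bash
python3 - <<'E'
from h import *
def q(pts,s,off,z): return np.array([plane("top",[(p[0]+.5)/s-.5+off[0],(p[1]+.5)/s-.5+off[1]],z) for p in pts])[:,:2]
L=np.linalg.norm
for n,c in (("A",[(97,73),(221,93),(197,252),(74,233)]),("B",[(301,114),(426,128),(415,219),(295,208)]),("C",[(362,306),(444,454),(253,558),(171,406)])):
    X=q(c,4,(345,190),8); print(n,X.mean(0).round(1),"sides",[round(L(X[i]-X[(i+1)%4])) for i in range(4)])
    if n=="A":
        ax=(X[0]+X[1]-X[2]-X[3]);print(" yaw",np.arctan2(ax[1],ax[0]), np.arctan2(*( -(X[1]-X[0])*[1,-1] ))) 
        r=q([(162,92),(142,210)],4,(345,190),20); print(" rib mid",r.mean(0))
f=lambda p,z:q(p,3.2,(195,60),z)
R=f([(115,37),(461,98)],100); B=f([(108,528),(287,562)],107); H=f([(33,450),(387,516)],108)
for n,X in (("rear",R),("bar",B),("hoodfront",H)):
    v=X[0]-X[1]; print(n,X.round(1).tolist(),"len",L(v).round(1),"yaw",np.arctan2(-v[0],v[1]).round(4),"mid",X.mean(0).round(1))
d=R.mean(0)-B.mean(0); print("rear-bar",L(d),np.arctan2(d[1],d[0]))
E
```

```text
A [ 457.7 -307.9] sides [79, 101, 78, 102]
 yaw -0.13711328188915187 3.002176230714046
 rib mid [ 464.72551493 -308.42312721]
B [ 457.6 -440.8] sides [79, 58, 75, 59]
C [ 292.9 -409. ] sides [104, 136, 106, 135]
rear [[827.0, 72.7], [785.9, -185.5]] len 261.5 yaw -0.1579 mid [806.4 -56.4]
bar [[461.0, 67.2], [439.2, -63.4]] len 132.4 yaw -0.1659 mid [450.1   1.9]
hoodfront [[516.6, 123.3], [474.1, -135.3]] len 262.1 yaw -0.1632 mid [495.3  -6. ]
rear-bar 361.0358002931284 -0.16206461451970475
```

Holder A measures 100×78 mm at (458,−308), yaw −0.138, so it's the one meant. B is 77×58 and C is 135×105, so neither fits. The scanner pose is about (643,−30), yaw −0.162: rear-to-bar comes to 361 mm against 360 expected, and the width to 261 mm. That puts the bar centre at (450.6, 1.8, 107). Moving above the bar now, fingers across it.

Emit:
jog_arm(rows=[1.6, 2.92, 0, 0, 0, 0.0615, 0.62, 1.6, 2.92, 0, 0, 0, 0.0615, 0.62, 1.6, 2.92, 0, 0, 0, 0.0615, 0.62, 1.6, 2.92, 0, 0, 0, 0.0615, 0.62, 1.6, 2.92, 0, 0, 0, 0.0615, 0.62, 1.6, 2.92, 0, 0, 0, 0.0615, 0.62, 1.6, 2.92, 0, 0, 0, 0.0615, 0.62, 1.6, 2.92, 0, 0, 0, 0.0615, 0.62, 1.6, 2.92, 0, 0, 0, 0.0615, 0.62, 1.6, 2.92, 0, 0, 0, 0.0615, 0.62, 1.6, 2.92, 0, 0, 0, 0.0615, 0.62, 1.6, 2.92, 0, 0, 0, 0.0615, 0.62, 1.6, 2.92, 0, 0, 0, 0.0615, 0.62, 1.6, 2.92, 0, 0, 0, 0.0615, 0.62, 1.6, 2.92, 0, 0, 0, 0.0615, 0.62, 1.6, 2.92, 0, 0, 0, 0.0615, 0.62, 1.6, 2.92, 0, 0, 0, 0.0615, 0.62, 1.6, 2.92, 0, 0, 0, 0.0615, 0.62, 0, 0, 0, 0, 0, 0, 0.62, 0, 0, 0, 0, 0, 0, 0.62], newtons=20)

```text
clock: 1.77
eef_pos: [452.0, 1.7, 189.9]
eef_rot: [-3.141, 0.0, 1.412]
wrist_force: [-0.1, -0.4, 0.6]
finger_gap: 35.9
finger_force: 0.0
```

Emit:
jog_arm(rows=[-0.02, 0, -1.8, 0, 0, 0, 0.62, -0.02, 0, -1.8, 0, 0, 0, 0.62, -0.02, 0, -1.8, 0, 0, 0, 0.62, -0.02, 0, -1.8, 0, 0, 0, 0.62, -0.02, 0, -1.2, 0, 0, 0, 0.62, -0.02, 0, -0.9, 0, 0, 0, 0.62, 0, 0, 0, 0, 0, 0, 0.62, 0, 0, 0, 0, 0, 0, 1, 0, 0, 0, 0, 0, 0, 1, 0, 0, 0, 0, 0, 0, 1, 0, 0, 0, 0, 0, 0, 1, 0, 0, 0, 0, 0, 0, 1, 0, 0, 0, 0, 0, 0, 1], newtons=20)

```text
clock: 2.85
eef_pos: [451.7, 0.5, 98.1]
eef_rot: [3.139, -0.0, 1.41]
wrist_force: [4.0, -0.6, 2.3]
finger_gap: 0.8
finger_force: 1.6
```

```bash
python3 - <<'E'
from h import *
s=manip.read_state();print(s["eef_pos"],s["finger_gap"],s["finger_force"],s["wrist_force"])
im,d=manip.camera("scene");im2,d2=manip.camera("top")
a=cv2.resize(im[130:290,190:400],None,fx=2.8,fy=2.8,interpolation=cv2.INTER_CUBIC)
cv2.imwrite("pics/s1.png",a)
im3,_=manip.camera("wrist"); cv2.imwrite("pics/w1.png",im3)
E
```

```text
[451.68348129   0.53816429  98.10210785] 0.8134985995519254 1.6307714581489563 [ 4.03264462 -0.62183734  2.26250942]
```

View pics/w1.png

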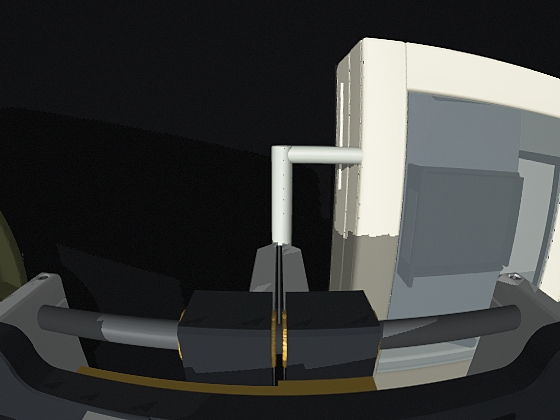

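The wrist picture shows the fingers shut at (281,250), with the bar running to them from (281,150). They seem to be above it or beside it, so I'm checking the scene view.

View pics/s1.png

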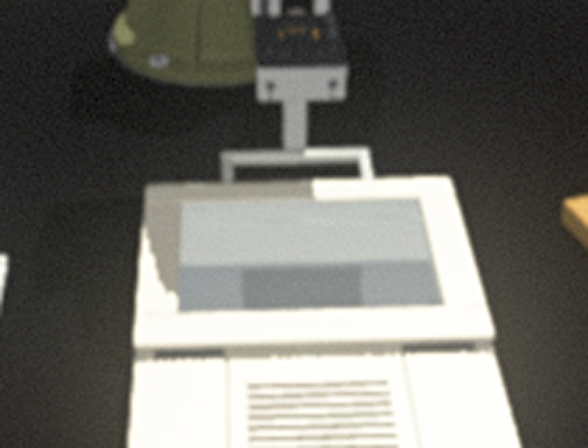

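```bash
cat >> h.py <<'E'
def wrist(uv,d,m):
    K=m["K"];x=(uv[0]-K[0,2])/K[0,0];y=(uv[1]-K[1,2])/K[1,1];r=np.hypot(x,y)
    z=d[uv[1],uv[0]];k=np.tan(r)/max(r,1e-9)*z
    return (np.array([x*k,y*k,z])-m["t"])@m["R"]
E
python3 - <<'E'
from h import *
m=manip.camera_model("wrist");im,d=manip.camera("wrist")
for uv in [(281,160),(281,180),(281,200),(281,220),(281,235),(276,200),(286,200),(262,262),(300,262),(262,275),(300,275),(310,155),(340,157),(385,150)]: print(uv,wrist(uv,d,m).round(1),d[uv[1],uv[0]])
np.savez("pics/w1.npz",d=d,**m)
im,d=manip.camera("top");P=cloud("top",d,manip.camera_model("top"));
q=P[222:245,222:296].reshape(-1,3);q=q[(q[:,2]>80)&(q[:,2]<130)];print(len(q),rect(q),np.percentile(q[:,2],[5,50,95]))
E
```

```text
(281, 160) [461.   58.  112.6] 177.8896
(281, 180) [459.3  46.9 112.7] 180.74173
(281, 200) [457.4  35.5 112.1] 184.31888
(281, 220) [455.6  23.8 111.9] 187.61676
(281, 235) [454.2  15.2 113.4] 188.38853
(276, 200) [454.6  36.  112.4] 184.04834
(286, 200) [460.2  35.  112. ] 184.4169
(262, 262) [443.6  11.6 140.5] 163.56868
(300, 262) [462.6   8.8 141.2] 162.87311
(262, 275) [444.5  12.2 157.1] 147.30943
(300, 275) [461.7   9.  156.3] 148.28601
(310, 155) [477.4  58.2 112. ] 177.8445
(340, 157) [494.   54.7 112. ] 178.0647
(385, 150) [520.6  55.3 112.8] 176.10567
21 (array([456. , -48.2]), array([29.8, 32.8]), 80.81) [106.61387856 111.05898526 114.70119665]
```

```bash
python3 - <<'E'
from h import *
z=np.load("pics/w1.npz");d=z["d"]
for v in range(238,262,2):
    print(v,[wrist((u,v),d,z).round(0).tolist() for u in (260,268,274,278,281,284,290,298)])
im=cv2.imread("pics/w1.png");cv2.imwrite("pics/w1c.png",cv2.resize(im[215:300,230:340],None,fx=6,fy=6,interpolation=cv2.INTER_NEAREST))
E
```

```text
238 [[429.0, -23.0, -0.0], [437.0, -24.0, 0.0], [450.0, 13.0, 111.0], [462.0, 76.0, 292.0], [454.0, 13.0, 112.0], [456.0, 13.0, 112.0], [459.0, 11.0, 109.0], [465.0, -29.0, -0.0]]
240 [[429.0, -25.0, -0.0], [436.0, -26.0, 0.0], [449.0, 12.0, 110.0], [452.0, 12.0, 112.0], [454.0, 12.0, 112.0], [455.0, 11.0, 112.0], [459.0, 10.0, 111.0], [464.0, -31.0, -1.0]]
242 [[428.0, -27.0, -1.0], [436.0, -28.0, -0.0], [449.0, 11.0, 111.0], [452.0, 11.0, 112.0], [453.0, 11.0, 113.0], [455.0, 10.0, 112.0], [459.0, 9.0, 110.0], [464.0, -33.0, -1.0]]
244 [[428.0, -29.0, -1.0], [435.0, -30.0, -1.0], [449.0, 11.0, 115.0], [451.0, 9.0, 112.0], [453.0, 9.0, 112.0], [455.0, 10.0, 114.0], [458.0, 8.0, 110.0], [464.0, -35.0, 0.0]]
246 [[427.0, -31.0, -1.0], [446.0, 11.0, 118.0], [449.0, 11.0, 119.0], [451.0, 9.0, 113.0], [453.0, 9.0, 115.0], [455.0, 10.0, 118.0], [458.0, 9.0, 118.0], [463.0, -37.0, 0.0]]
248 [[442.0, 12.0, 121.0], [446.0, 11.0, 121.0], [449.0, 11.0, 121.0], [451.0, 9.0, 118.0], [453.0, 8.0, 116.0], [455.0, 10.0, 121.0], [458.0, 9.0, 121.0], [463.0, 8.0, 121.0]]
250 [[442.0, 12.0, 124.0], [4
[... 336 characters left out ...]
0, 12.0, 130.0], [446.0, 12.0, 131.0], [449.0, 11.0, 130.0], [451.0, 9.0, 126.0], [453.0, 9.0, 127.0], [455.0, 10.0, 131.0], [458.0, 10.0, 130.0], [462.0, 9.0, 130.0]]
256 [[442.0, 12.0, 133.0], [446.0, 11.0, 132.0], [450.0, 11.0, 133.0], [451.0, 9.0, 128.0], [453.0, 9.0, 129.0], [455.0, 9.0, 132.0], [458.0, 10.0, 134.0], [462.0, 9.0, 133.0]]
258 [[442.0, 12.0, 136.0], [446.0, 11.0, 134.0], [450.0, 11.0, 136.0], [451.0, 8.0, 131.0], [453.0, 9.0, 132.0], [455.0, 10.0, 136.0], [458.0, 10.0, 136.0], [462.0, 8.0, 135.0]]
260 [[442.0, 12.0, 138.0], [446.0, 11.0, 138.0], [450.0, 11.0, 138.0], [451.0, 9.0, 135.0], [453.0, 9.0, 134.0], [455.0, 10.0, 138.0], [458.0, 10.0, 139.0], [462.0, 8.0, 137.0]]
```

View pics/w1c.png

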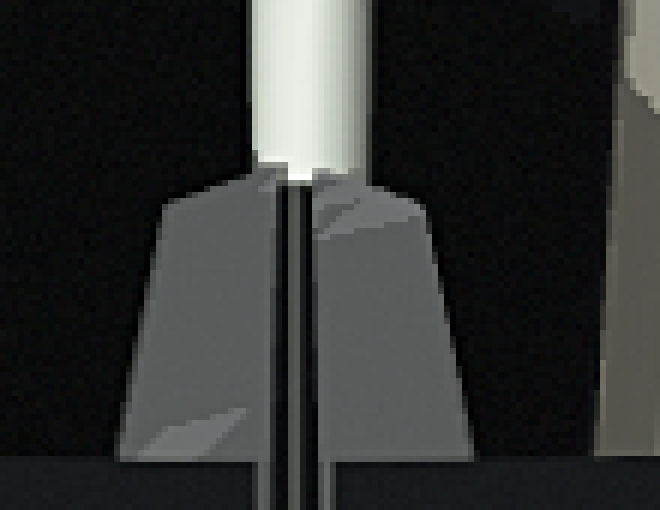

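The crop shows the fingertips ending at z≈115, on top of the bar, though the reported TCP implies 90. I'll lift, reopen and check where the tips really are relative to the TCP.

Emit:
jog_arm(rows=[0, 0, 1.5, 0, 0, 0, 1, 0, 0, 1.5, 0, 0, 0, 0.62, 0, 0, 1.5, 0, 0, 0, 0.62, 0, 0, 1.5, 0, 0, 0, 0.62, 0, 0, 0, 0, 0, 0, 0.62, 0, 0, 0, 0, 0, 0, 0.62])

```text
clock: 3.6
eef_pos: [450.6, 0.7, 157.1]
eef_rot: [3.142, -0.0, 1.41]
wrist_force: [0.6, 0.4, -0.7]
finger_gap: 30.4
finger_force: 0.0
```

```bash
python3 - <<'E'
from h import *
s=manip.read_state();print(s["eef_pos"],s["finger_gap"],s["finger_force"],s["wrist_force"],s["joints"])
m=manip.camera_model("wrist");im,d=manip.camera("wrist");np.savez("pics/w2.npz",d=d,im=im,**m)
print("cam pos",-m["R"].T@m["t"],m["K"][0])
K=m["K"]
# project TCP, tips, with 16 mm wide pads
def proj(X):
    c=m["R"]@X+m["t"];th=np.arctan2(np.hypot(c[0],c[1]),c[2]);h=np.hypot(c[0],c[1]);return (K[0,0]*th*c[0]/h+K[0,2],K[1,1]*th*c[1]/h+K[1,2])
for dz in(0,-8,11,40): print(dz,np.round(proj(s["eef_pos"]+[0,0,dz]),0))
cv2.imwrite("pics/w2.png",cv2.resize(im[130:420,130:430],None,fx=2,fy=2))
E
```

```text
[450.64516835   0.67900981 157.08120628] 30.36996546093193 0.0 [ 0.58554471  0.43428209 -0.7057753 ] [-7.98342621e-02  1.10425097e-01  1.83048316e+00  5.84387407e-05
  1.20066877e+00  8.11247450e-02]
cam pos [461.5483726   75.68058024 351.19490259] [325.1922621   0.        278.6627979]
0 [280. 249.]
-8 [280. 245.]
11 [281. 256.]
40 [281. 277.]
```

View pics/w2.png

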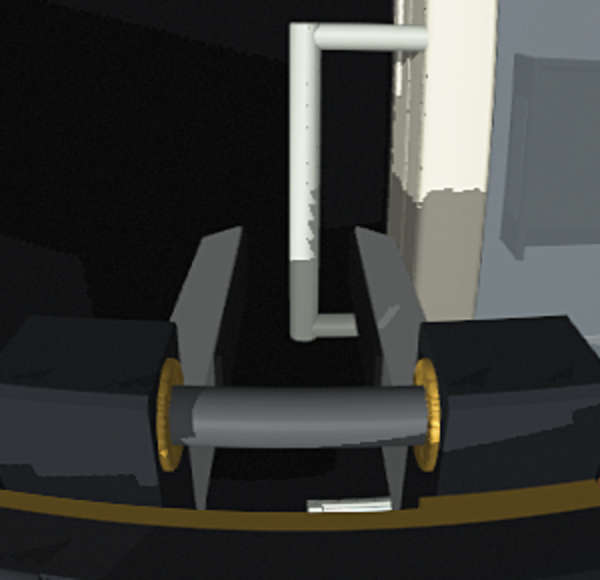

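```bash
python3 - <<'E'
from h import *
z=np.load("pics/w2.npz");d=z["d"]
for u in (240,246,249,308,312,318):
    print(u,[(v,wrist((u,v),d,z).round(0).tolist()) for v in range(240,262,4)])
for v in (250,): print([(u,wrist((u,v),d,z).round(0).tolist()) for u in range(275,296,3)])
E
```

```text
240 [(240, [398.0, -42.0, -0.0]), (244, [397.0, -46.0, 1.0]), (248, [430.0, 14.0, 180.0]), (252, [430.0, 14.0, 187.0]), (256, [431.0, 14.0, 193.0]), (260, [431.0, 14.0, 198.0])]
246 [(240, [405.0, -42.0, -0.0]), (244, [432.0, 14.0, 174.0]), (248, [433.0, 13.0, 179.0]), (252, [433.0, 13.0, 187.0]), (256, [434.0, 13.0, 192.0]), (260, [434.0, 12.0, 196.0])]
249 [(240, [408.0, -43.0, -0.0]), (244, [434.0, 13.0, 173.0]), (248, [434.0, 12.0, 178.0]), (252, [435.0, 12.0, 183.0]), (256, [435.0, 11.0, 188.0]), (260, [435.0, 12.0, 194.0])]
308 [(240, [475.0, -54.0, -1.0]), (244, [468.0, 8.0, 175.0]), (248, [467.0, 7.0, 179.0]), (252, [467.0, 7.0, 183.0]), (256, [467.0, 7.0, 189.0]), (260, [466.0, 7.0, 194.0])]
312 [(240, [479.0, -55.0, -0.0]), (244, [470.0, 7.0, 174.0]), (248, [470.0, 8.0, 180.0]), (252, [469.0, 8.0, 186.0]), (256, [469.0, 7.0, 192.0]), (260, [468.0, 8.0, 198.0])]
318 [(240, [486.0, -56.0, -0.0]), (244, [486.0, -60.0, 1.0]), (248, [473.0, 7.0, 180.0]), (252, [472.0, 7.0, 186.0]), (256, [472.0, 7.0, 192.0]), (260, [471.0, 7.0, 198.0])]
[(275, [444.0, -17.0, 110.0]), (278, [446.0, -17.0, 111.0]), (281, [449.0, -17.0, 113.0]), (284, [451.0, -18.0, 112.0]), (287, [453.0, -19.0, 110.0]), (290, [453.0, -63.0, -0.0]), (293, [456.0, -64.0, -1.0])]
```

Measured from the wrist depth, the real fingertips sit at about TCP z + 15 mm, some 23 mm further back than stated. That agrees with the touch on the bar's top at TCP 98. I'll take this as the tool calibration, so for the bar (z 107) the TCP should be at 74.

Emit:
jog_arm(rows=[0, 0, -1.6, 0, 0, 0, 0.62, 0, 0, -1.6, 0, 0, 0, 0.62, 0, 0, -1.6, 0, 0, 0, 0.62, 0, 0, -1.6, 0, 0, 0, 0.62, 0, 0, -1.2, 0, 0, 0, 0.62, 0, 0, -0.7, 0, 0, 0, 0.62, 0, 0, 0, 0, 0, 0, 0.62, 0, 0, 0, 0, 0, 0, 1, 0, 0, 0, 0, 0, 0, 1, 0, 0, 0, 0, 0, 0, 1, 0, 0, 0, 0, 0, 0, 1, 0, 0, 0, 0, 0, 0, 1], newtons=20)

```text
clock: 4.65
eef_pos: [453.3, 0.3, 75.7]
eef_rot: [3.135, -0.0, 1.41]
wrist_force: [12.9, -2.6, -1.7]
finger_gap: 11.5
finger_force: 20.0
```

The bar is pinched (gap 11.5 mm). I'm computing the arc rows about the hinge.

```bash
python3 - <<'E'
import numpy as np
t=np.arange(0,1.63,.06);x=24.5*(1-np.cos(t));z=24.5*np.sin(t)
P=np.c_[.9869*x,-.1613*x,z].round(2)
print(np.diff(P,axis=0).round(2).tolist())
E
```

```text
[[0.04, -0.01, 1.47], [0.13, -0.02, 1.46], [0.22, -0.03, 1.46], [0.3, -0.05, 1.43], [0.39, -0.07, 1.42], [0.47, -0.07, 1.39], [0.55, -0.09, 1.36], [0.63, -0.11, 1.32], [0.71, -0.11, 1.29], [0.78, -0.13, 1.23], [0.86, -0.14, 1.19], [0.92, -0.15, 1.13], [0.99, -0.16, 1.08], [1.05, -0.17, 1.01], [1.11, -0.19, 0.95], [1.16, -0.19, 0.88], [1.21, -0.19, 0.81], [1.26, -0.21, 0.73], [1.3, -0.21, 0.65], [1.34, -0.22, 0.57], [1.36, -0.22, 0.5], [1.4, -0.23, 0.4], [1.41, -0.23, 0.33], [1.44, -0.24, 0.23], [1.44, -0.23, 0.15], [1.45, -0.24, 0.06], [1.45, -0.24, -0.03]]
```

Emit:
jog_arm(rows=[0.04, -0.01, 1.47, 0, 0, 0, 1, 0.13, -0.02, 1.46, 0, 0, 0, 1, 0.22, -0.03, 1.46, 0, 0, 0, 1, 0.3, -0.05, 1.43, 0, 0, 0, 1, 0.39, -0.07, 1.42, 0, 0, 0, 1, 0.47, -0.07, 1.39, 0, 0, 0, 1, 0.55, -0.09, 1.36, 0, 0, 0, 1, 0.63, -0.11, 1.32, 0, 0, 0, 1, 0.71, -0.11, 1.29, 0, 0, 0, 1, 0.78, -0.13, 1.23, 0, 0, 0, 1], newtons=18)

```text
clock: 5.48
eef_pos: [496.5, -6.9, 213.0]
eef_rot: [3.133, -0.0, 1.409]
wrist_force: [36.0, -3.1, -28.6]
finger_gap: 15.9
finger_force: 18.0
```

The force points towards the hinge, so I'm pulling about 6 mm outside the true arc. I'll correct inwards while continuing.

Emit:
jog_arm(rows=[0.3, -0.05, -0.2, 0, 0, 0, 1, 0.3, -0.05, -0.15, 0, 0, 0, 1, 0, 0, 0, 0, 0, 0, 1])

```text
clock: 5.73
eef_pos: [496.9, -6.9, 209.8]
eef_rot: [-3.136, 0.0, 1.41]
wrist_force: [-21.5, 2.6, 13.5]
finger_gap: 11.6
finger_force: 18.0
```

Emit:
jog_arm(rows=[0.66, -0.11, 1.3, 0, 0, 0, 1, 0.9, -0.15, 1.12, 0, 0, 0, 1, 0.97, -0.16, 1.06, 0, 0, 0, 1, 1.03, -0.17, 1.0, 0, 0, 0, 1, 1.08, -0.18, 0.94, 0, 0, 0, 1])

```text
clock: 6.15
eef_pos: [545.8, -15.1, 263.7]
eef_rot: [3.142, 0.0, 1.41]
wrist_force: [3.8, 0.0, -8.3]
finger_gap: 11.2
finger_force: 18.0
```

Emit:
jog_arm(rows=[1.15, -0.19, 0.85, 0, 0, 0, 1, 1.19, -0.2, 0.78, 0, 0, 0, 1, 1.23, -0.2, 0.71, 0, 0, 0, 1, 1.27, -0.21, 0.63, 0, 0, 0, 1, 1.31, -0.21, 0.55, 0, 0, 0, 1])

```text
clock: 6.57
eef_pos: [607.2, -25.3, 299.7]
eef_rot: [3.141, 0.0, 1.41]
wrist_force: [-1.1, -1.3, 0.6]
finger_gap: 11.7
finger_force: 18.0
```

Emit:
jog_arm(rows=[1.35, -0.22, 0.48, 0, 0, 0, 1, 1.37, -0.22, 0.39, 0, 0, 0, 1, 1.39, -0.23, 0.31, 0, 0, 0, 1, 1.41, -0.23, 0.22, 0, 0, 0, 1, 0, 0, 0, 0, 0, 0, 1])

```text
clock: 6.98
eef_pos: [663.6, -34.6, 313.1]
eef_rot: [3.14, 0.0, 1.409]
wrist_force: [0.2, -1.5, 5.0]
finger_gap: 11.3
finger_force: 18.0
```

Emit:
jog_arm(rows=[0, 0, 0, 0, 0, 0, 0.6, 0.6, -0.1, 0.5, 0, 0, 0, 0.6, 0.6, -0.1, 2, 0, 0, 0, 0.6, 0, 0, 3, 0, 0, 0, 0.6, 0, 0, 3, 0, 0, 0, 0.6, -2, 0.3, 1, 0, 0, 0, 0.6, -3, 0.5, 0, 0, 0, 0, 0.6, -3, 0.5, 0, 0, 0, 0, 0.6, -3, 0.5, 0, 0, 0, 0, 0.6])

```text
clock: 7.73
eef_pos: [562.3, -17.8, 407.3]
eef_rot: [-3.141, -0.0, 1.41]
wrist_force: [0.3, 0.2, 0.8]
finger_gap: 37.4
finger_force: 0.0
```

Emit:
jog_arm(rows=[-0.58, -1.61, -1.6, 0, 0, -0.086, 0.57, -0.58, -1.61, -1.6, 0, 0, -0.086, 0.57, -0.58, -1.61, -1.6, 0, 0, -0.086, 0.57, -0.58, -1.61, -1.6, 0, 0, -0.086, 0.57, -0.58, -1.61, -1.6, 0, 0, -0.086, 0.57, -0.58, -1.61, -1.6, 0, 0, -0.086, 0.57, -0.58, -1.61, -1.6, 0, 0, -0.086, 0.57, -0.58, -1.61, -1.6, 0, 0, -0.086, 0.57, -0.58, -1.61, -1.6, 0, 0, -0.086, 0.57, -0.58, -1.61, -1.6, 0, 0, -0.086, 0.57, -0.58, -1.61, -1.6, 0, 0, -0.086, 0.57, -0.58, -1.61, -1.6, 0, 0, -0.086, 0.57, -0.58, -1.61, -1.6, 0, 0, -0.086, 0.57, -0.58, -1.61, -1.6, 0, 0, -0.086, 0.57, -0.58, -1.61, -1.6, 0, 0, -0.086, 0.57, -0.58, -1.61, -1.6, 0, 0, -0.086, 0.57, -0.58, -1.61, -1.6, 0, 0, -0.086, 0.57, -0.58, -1.61, -1.6, 0, 0, -0.086, 0.57, 0, 0, 0, 0, 0, 0, 0.57])

```text
clock: 9.32
eef_pos: [457.5, -308.9, 116.8]
eef_rot: [-3.14, 0.004, -0.145]
wrist_force: [-0.5, 0.6, 0.0]
finger_gap: 40.6
finger_force: 0.0
```

```bash
python3 - <<'E'
from h import *
s=manip.read_state();print(s["eef_pos"],s["eef_rot"])
m=manip.camera_model("wrist");im,d=manip.camera("wrist");np.savez("pics/w3.npz",d=d,im=im,**m)
sc,ds=manip.camera("scene");P=cloud("scene",ds,manip.camera_model("scene"))
tp,dt=manip.camera("top");np.savez("pics/t3.npz",d=dt,im=tp)
q=P.reshape(-1,3);q=q[(q[:,2]>240)&(q[:,2]<420)&(q[:,0]>600)&(q[:,0]<850)&(abs(q[:,1]+40)<130)]
print("hood pts",len(q),q[:,2].max(), "in scanner x:",np.percentile((q[:,0]-643)*.987+(q[:,1]+29.7)*-.161,[5,50,95]))
cv2.imwrite("pics/v3.png",np.hstack([cv2.resize(im,(430,322)),cv2.resize(sc[60:340,130:460],(370,314)).copy() if 0 else cv2.resize(tp[50:330,180:480],(345,322))]))
E
```

```text
[ 457.50929955 -308.86782826  116.77514657] [-3.13980301  0.00379148 -0.14484969]
hood pts 6472 352.2690652440414 in scanner x: [ 67.49748439  90.05545712 103.59875337]
```

View pics/v3.png

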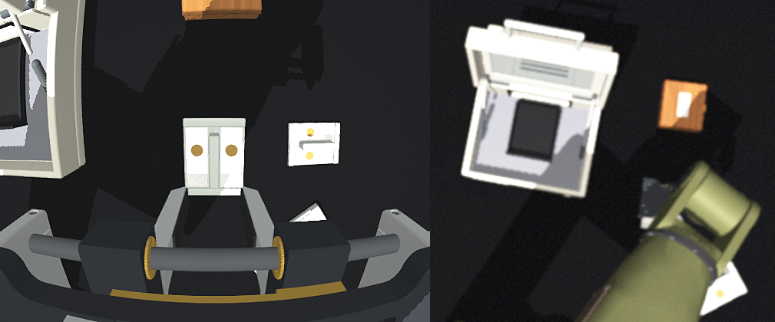

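The hood stands fully open (top z 352 at scanner x≈95). The holder is centred between the fingers in the wrist view (213,155), and the carriage pocket shows at (535,130) in the right half. Measuring the rib, plate and pocket next.

```bash
python3 - <<'E'
from h import *
z=np.load("pics/w3.npz");d=z["d"];K=z["K"]
v,u=np.indices(d.shape);x=(u-K[0,2])/K[0,0];y=(v-K[1,2])/K[1,1];r=np.hypot(x,y);k=np.tan(r)/r*d
P=(np.dstack([x*k,y*k,d])-z["t"])@z["R"]
q=P.reshape(-1,3);near=(abs(q[:,0]-458)<70)&(abs(q[:,1]+308)<60)&(d.ravel()>0)
for zl,zh in((4,14),(22,38)):
    p=q[near&(q[:,2]>zl)&(q[:,2]<zh)];print(zl,len(p),rect(p),np.percentile(p[:,2],[5,50,95]).round(1),p.min(0).round(),p.max(0).round())
vi=(np.abs(q[:,0]-458)<70)&(abs(q[:,1]+308)<60)&(q[:,2]>95);p=q[vi];print("tips lowest seen z",np.percentile(p[:,2],1))
t=np.load("pics/t3.npz");T=cloud("top",t["d"],manip.camera_model("top"))
c,s=np.cos(-.162),np.sin(-.162);S=(T-[643,-29.7,0])@np.array([[c,-s,0],[s,c,0],[0,0,1]])
im=t["im"]
dark=(im.max(2)<60)&(S[...,0]>-110)&(S[...,0]<50)&(abs(S[...,1])<80)&(S[...,2]>25)&(S[...,2]<80)
p=S[dark];print("carriage (scanner frame)",len(p),rect(p),p.min(0).round(),p.max(0).round())
for xx in range(-100,45,10):
    b=p[abs(p[:,0]-xx)<5]; 
    if len(b): print(xx,np.percentile(b[:,1],[3,97]).round(1),b[:,1].mean().round(1),np.median(b[:,2]).round(1))
E
```

```text
4 6854 (array([ 457.8, -308. ]), array([ 76.5, 100.1]), 81.69) [5.3 7.  9.2] [ 404. -353.    4.] [ 513. -266.   13.]
22 918 (array([ 458.2, -308.3]), array([11.5, 64.2]), 81.54) [30.  31.5 32.6] [ 426. -318.   22.] [ 490. -298.   33.]
tips lowest seen z 147.51517958148696
carriage (scanner frame) 1379 (array([-23.3,   8.7]), array([126. , 109.9]), 0.36) [-86. -47.  31.] [39. 64. 72.]
-90 [-43.8  32.8] -14.9 67.0
-80 [-44.2  43.4] 0.0 42.3
-70 [-43.4  44.3] 0.8 40.0
-60 [-43.8  44.6] 0.0 40.2
-50 [-43.8  44.3] 0.5 40.7
-40 [-43.7  44. ] 0.8 40.4
-30 [-43.5  44.7] 2.0 40.6
-20 [-44.  44.] -0.0 40.2
-10 [-44.1  44.1] 0.5 40.3
0 [-43.4  44.4] 3.0 40.4
10 [-43.1  43.5] -0.3 40.5
20 [-43.5  43. ] 0.6 40.3
30 [-39.9  41.5] 0.4 43.3
40 [64. 64.] 64.0 71.8
```

Rib centre (458.2,−308.3), yaw −0.146, top 32; plate 100×76.5: this confirms the holder. The pocket is centred within 0.5 mm of the model. Descending and gripping.

Emit:
jog_arm(rows=[0.05, 0.05, -2, 0, 0, 0, 0.57, 0, 0, -2, 0, 0, 0, 0.57, 0, 0, -2, 0, 0, 0, 0.57, 0, 0, -2, 0, 0, 0, 0.57, 0, 0, -1.6, 0, 0, 0, 0.57, 0, 0, -1, 0, 0, 0, 0.57, 0, 0, -0.6, 0, 0, 0, 0.57, 0, 0, -0.4, 0, 0, 0, 0.57, 0, 0, 0, 0, 0, 0, 0.57, 0, 0, 0, 0, 0, 0, 0.57])

```text
clock: 10.3
eef_pos: [460.7, -307.5, 4.4]
eef_rot: [3.141, -0.001, -0.138]
wrist_force: [-0.5, -0.1, 0.2]
finger_gap: 40.2
finger_force: 0.0
```

Emit:
jog_arm(rows=[-0.25, -0.08, -0.3, 0, 0, -0.008, 0.57, 0, 0, -0.1, 0, 0, 0, 0.57, 0, 0, 0, 0, 0, 0, 0.57, 0, 0, 0, 0, 0, 0, 0.9, 0, 0, 0, 0, 0, 0, 0.9, 0, 0, 0, 0, 0, 0, 0.9, 0, 0, 0, 0, 0, 0, 0.9, 0, 0, 0, 0, 0, 0, 0.9], newtons=25)

```text
clock: 10.97
eef_pos: [457.7, -308.2, -0.4]
eef_rot: [3.141, -0.0, -0.146]
wrist_force: [-0.3, -0.3, 0.4]
finger_gap: 11.4
finger_force: 25.0
```

Emit:
jog_arm(rows=[0, 0, 0.5, 0, 0, 0, 0.9, 0, 0, 1.5, 0, 0, 0, 0.9, 0, 0, 2, 0, 0, 0, 0.9, 0, 0, 2, 0, 0, 0, 0.9, 0, 0, 2, 0, 0, 0, 0.9, 0, 0, 2, 0, 0, 0, 0.9, 0, 0, 2, 0, 0, 0.05, 0.9, 0, 0, 1, 0, 0, 0.1, 0.9, 0.53, 0.94, 0, 0, 0, 0.104, 0.9, 0.53, 0.94, 0, 0, 0, 0.104, 0.9, 0.53, 0.94, 0, 0, 0, 0.104, 0.9, 0.53, 0.94, 0, 0, 0, 0.104, 0.9, 0.53, 0.94, 0, 0, 0, 0.104, 0.9, 0.53, 0.94, 0, 0, 0, 0.104, 0.9, 0.53, 0.94, 0, 0, 0, 0.104, 0.9, 0.53, 0.94, 0, 0, 0, 0.104, 0.9, 0.53, 0.94, 0, 0, 0, 0.104, 0.9, 0.53, 0.94, 0, 0, 0, 0.104, 0.9, 0.53, 0.94, 0, 0, 0, 0.104, 0.9, 0.53, 0.94, 0, 0, 0, 0.104, 0.9])

```text
clock: 12.63
eef_pos: [521.4, -194.8, 129.8]
eef_rot: [-3.141, -0.0, 1.257]
wrist_force: [0.1, 0.1, -2.2]
finger_gap: 11.8
finger_force: 25.0
```

Emit:
jog_arm(rows=[0.56, 1.0, 0, 0, 0, 0.1016, 0.9, 0.56, 1.0, 0, 0, 0, 0.1016, 0.9, 0.56, 1.0, 0, 0, 0, 0.1016, 0.9, 0.56, 1.0, 0, 0, 0, 0.1016, 0.9, 0.56, 1.0, 0, 0, 0, 0.1016, 0.9, 0.56, 1.0, 0, 0, 0, 0.1016, 0.9, 0.56, 1.0, 0, 0, 0, 0.1016, 0.9, 0.56, 1.0, 0, 0, 0, 0.1016, 0.9, 0.56, 1.0, 0, 0, 0, 0.1016, 0.9, 0.56, 1.0, 0, 0, 0, 0.1016, 0.9, 0.56, 1.0, 0, 0, 0, 0.1016, 0.9, 0.56, 1.0, 0, 0, 0, 0.1016, 0.9, 0.56, 1.0, 0, 0, 0, 0.1016, 0.9, 0.56, 1.0, 0, 0, 0, 0.1016, 0.9, 0.56, 1.0, 0, 0, 0, 0.1016, 0.9, 0.56, 1.0, 0, 0, 0, 0.1016, 0.9, 0.56, 1.0, 0, 0, 0, 0.1016, 0.9, 0, 0, 0, 0, 0, 0, 0.9, 0, 0, 0, 0, 0, 0, 0.9])

```text
clock: 14.22
eef_pos: [616.3, -25.2, 129.5]
eef_rot: [-3.141, -0.0, 2.977]
wrist_force: [-0.7, 0.7, -1.8]
finger_gap: 11.8
finger_force: 25.0
```

```bash
python3 - <<'E'
from h import *
s=manip.read_state();print(s["eef_pos"],s["eef_rot"],s["joints"].round(2))
z=manip.camera_model("wrist");im,d=manip.camera("wrist");np.savez("pics/w4.npz",d=d,im=im,**z);K=z["K"]
v,u=np.indices(d.shape);x=(u-K[0,2])/K[0,0];y=(v-K[1,2])/K[1,1];r=np.hypot(x,y);k=np.tan(r)/r*d
P=(np.dstack([x*k,y*k,d])-z["t"])@z["R"]
c,s_=np.cos(-.162),np.sin(-.162);S=(P-[643,-29.7,0])@np.array([[c,-s_,0],[s_,c,0],[0,0,1]])
def show(n,k): p=S[k&(d>0)];print(n,len(p),p.min(0).round(1),p.max(0).round(1),rect(p) if len(p) else 0)
X,Y,Z=S[...,0],S[...,1],S[...,2]
show("plate",(Z>128)&(Z<145)&(abs(X+27)<70)&(abs(Y)<60))
k=(im.max(2)<70)&(abs(Y)<60)&(X<20)&(X>-120)
show("plate top edge",(Z>55)&(Z<75)&(X>-110)&(X<-60)&(abs(Y)<70))
show("floor",(Z>36)&(Z<45)&(abs(Y)<60)&(X<40))
cv2.imwrite("pics/v4.png",im)
E
```

```text
[616.30048685 -25.23976367 129.45623352] [-3.14148247e+00 -4.53836305e-04  2.97663287e+00] [-0.1   0.5   1.39 -0.    1.25 -1.51]
plate 10697 [-79.8 -37.9 131.5] [ 20.2  38.4 145. ] (array([-29.8,   0.2]), array([76.3, 99.9]), 89.91)
plate top edge 825 [-88.4 -49.6  55. ] [-82.2  49.6  67.6] (array([-85.5,  -0. ]), array([99.2,  6.1]), 89.79)
floor 1689 [-140.   -59.9   36.1] [-67.9  59.6  45. ] (array([-103.9,   -0.2]), array([119.4,  72. ]), 89.91)
```

The holder reads level and square (yaw error ≈ 0), about 2–3 mm towards the front in this view. I'll lower it to just above the front plate and measure again there, relative to the plate.

Emit:
jog_arm(rows=[0.15, -0.02, -1, 0, 0, 0, 0.9, 0, 0, -1.2, 0, 0, 0, 0.9, 0, 0, -1.2, 0, 0, 0, 0.9, 0, 0, -1.2, 0, 0, 0, 0.9, 0, 0, -0.8, 0, 0, 0, 0.9, 0, 0, -0.3, 0, 0, 0, 0.9, 0, 0, 0, 0, 0, 0, 0.9, 0, 0, 0, 0, 0, 0, 0.9])

```text
clock: 14.93
eef_pos: [618.2, -25.6, 72.7]
eef_rot: [3.142, 0.0, 2.979]
wrist_force: [-0.1, -0.6, -1.7]
finger_gap: 11.8
finger_force: 25.0
```

```bash
cat > m5.py <<'E'
from h import *
s=manip.read_state();print(s["eef_pos"],s["eef_rot"],s["wrist_force"])
z=manip.camera_model("wrist");im,d=manip.camera("wrist");np.savez("pics/w5.npz",d=d,im=im,**z);K=z["K"]
v,u=np.indices(d.shape);x=(u-K[0,2])/K[0,0];y=(v-K[1,2])/K[1,1];r=np.hypot(x,y);k=np.tan(r)/r*d
P=(np.dstack([x*k,y*k,d])-z["t"])@z["R"]
c,s_=np.cos(-.162),np.sin(-.162);S=(P-[643,-29.7,0])@np.array([[c,-s_,0],[s_,c,0],[0,0,1]])
X,Y,Z=S[...,0],S[...,1],S[...,2];h=s["eef_pos"][2]
def show(n,k): p=S[k&(d>0)];print(n,len(p),np.percentile(p,[.5,50,99.5],axis=0).round(1).tolist(),rect(p) if len(p) else 0)
show("plate",(Z>h+3)&(Z<h+11)&(abs(X+27)<53)&(abs(Y)<45))
show("front plate",(Z>50)&(Z<70)&(X>-100)&(X<-78)&(abs(Y)<60)&(im.max(2)<90))
show("bay frontwall",(Z>72)&(Z<80)&(X>-165)&(X<-120)&(abs(Y)<100))
show("bay sides",(Z>72)&(Z<80)&(X>-130)&(X<-20)&(abs(Y)<135)&(abs(Y)>100))
t=np.linspace(0,1,1)
E
python3 m5.py; python3 -c "
import numpy as np,cv2
a=np.load('pics/w5.npz')['im'];cv2.imwrite('pics/v5.png',a[0:420,60:500])"
```

```text
[618.16930869 -25.58141272  72.71486689] [3.14156506e+00 2.84704831e-04 2.97890335e+00] [-0.07753092 -0.62322329 -1.67909492]
plate 10641 [[-77.5, -37.3, 76.5], [-51.6, 0.5, 80.1], [19.6, 37.8, 83.1]] (array([-28. ,   0.2]), array([99.7, 76.2]), 0.31)
front plate 1573 [[-88.3, -48.8, 50.3], [-85.9, -0.1, 65.0], [-81.5, 48.8, 67.2]] (array([-84.9,   0.3]), array([ 7. , 99.7]), 0.05)
bay frontwall 4217 [[-147.9, -98.7, 72.1], [-143.3, 0.6, 74.3], [-139.2, 98.7, 76.3]] (array([-143.5,    0. ]), array([199.9,   9.6]), 89.8)
bay sides 5024 [[-129.5, -129.2, 72.1], [-72.1, 104.1, 74.5], [-20.8, 128.9, 79.4]] (array([-75. ,  -0.1]), array([110. , 259.5]), 0.0)
```

View pics/v5.png

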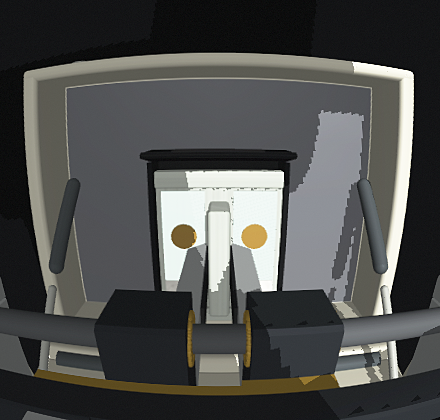

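Relative to the front plate the holder needs about 1.5 mm more in +x; y is aligned within 0.3 mm. Lowering now, slowing near the floor.

Emit:
jog_arm(rows=[0.12, -0.02, -0.5, 0, 0, 0, 0.9, 0, 0, -0.7, 0, 0, 0, 0.9, 0, 0, -0.7, 0, 0, 0, 0.9, 0, 0, -0.5, 0, 0, 0, 0.9, 0, 0, -0.3, 0, 0, 0, 0.9, 0, 0, -0.15, 0, 0, 0, 0.9, 0, 0, 0, 0, 0, 0, 0.9, 0, 0, 0, 0, 0, 0, 0.9])

```text
clock: 15.65
eef_pos: [619.3, -25.8, 44.2]
eef_rot: [3.142, 0.0, 2.979]
wrist_force: [0.0, -0.9, -1.7]
finger_gap: 12.0
finger_force: 25.0
```

Emit:
jog_arm(rows=[0, 0, -0.2, 0, 0, 0, 0.9, 0, 0, -0.12, 0, 0, 0, 0.9, 0, 0, 0, 0, 0, 0, 0.9, 0, 0, 0, 0, 0, 0, 0.9])

```text
clock: 15.98
eef_pos: [619.2, -25.8, 40.9]
eef_rot: [-3.142, 0.0, 2.979]
wrist_force: [-1.5, 0.7, -1.2]
finger_gap: 12.0
finger_force: 25.0
```

Emit:
jog_arm(rows=[0, 0, -0.06, 0, 0, 0, 0.9, 0, 0, -0.05, 0, 0, 0, 0.9, 0, 0, 0, 0, 0, 0, 0.9])

```text
clock: 16.23
eef_pos: [619.2, -25.8, 39.7]
eef_rot: [-3.142, -0.0, 2.979]
wrist_force: [0.2, 0.3, -1.7]
finger_gap: 11.8
finger_force: 25.0
```

```bash
python3 m5.py
```

```text
[619.16412562 -25.79626327  39.67018384] [-3.14156446e+00 -6.71060991e-05  2.97894996e+00] [ 0.23272908  0.34812333 -1.70222198]
plate 11724 [[-78.9, -44.8, 42.8], [-50.0, 1.1, 47.0], [20.5, 44.8, 50.0]] (array([-28.3,   0. ]), array([103.4,  90. ]), 0.0)
front plate 2161 [[-88.3, -48.8, 50.1], [-85.9, -0.0, 65.0], [-81.3, 48.6, 67.1]] (array([-84.8,  -0.1]), array([ 7.3, 99.6]), 0.02)
bay frontwall 5792 [[-148.2, -98.8, 72.1], [-143.2, -0.5, 74.3], [-139.2, 98.5, 76.4]] (array([-143.6,   -0. ]), array([  9.7, 199.9]), 0.02)
bay sides 6267 [[-129.4, -129.2, 72.1], [-72.4, 104.3, 74.5], [-20.5, 129.0, 79.4]] (array([-75. ,  -0.3]), array([260.5, 109.9]), 89.99)
```

Emit:
jog_arm(rows=[0, 0, -0.06, 0, 0, 0, 0.9, 0, 0, -0.06, 0, 0, 0, 0.9, 0, 0, 0, 0, 0, 0, 0.9])

```text
clock: 16.53
eef_pos: [619.4, -25.8, 39.5]
eef_rot: [-3.142, 0.001, 2.979]
wrist_force: [-4.0, -0.9, 8.7]
finger_gap: 11.8
finger_force: 25.0
```

Contact at underside z≈40, the pocket floor, with 8.7 N. Releasing and lifting clear.

Emit:
jog_arm(rows=[0, 0, 0.05, 0, 0, 0, 0.9, 0, 0, 0, 0, 0, 0, 0.6, 0, 0, 0, 0, 0, 0, 0.6, 0, 0, 0, 0, 0, 0, 0.6, 0, 0, 0, 0, 0, 0, 0.6, 0, 0, 1, 0, 0, 0, 0.6, 0, 0, 2, 0, 0, 0, 0.6, 0, 0, 2, 0, 0, 0, 0.6, 0, 0, 2, 0, 0, 0, 0.6, 0, 0, 0, 0, 0, 0, 0.6])

```text
clock: 17.37
eef_pos: [621.0, -25.9, 114.0]
eef_rot: [3.141, 0.006, 2.979]
wrist_force: [0.4, -0.1, 0.4]
finger_gap: 37.6
finger_force: 0.0
```

```bash
sed 's/(Z>h+3)&(Z<h+11)/(Z>43.5)\&(Z<52)\&(im.min(2)>75)/' m5.py > m6.py; python3 m6.py
```

```text
[620.9865265  -25.92983379 114.01487567] [3.14119615 0.00643112 2.97902641] [ 0.39819327 -0.05639266  0.43033323]
plate 8350 [[-76.4, -37.1, 44.5], [-35.0, 0.8, 47.0], [23.3, 37.9, 50.1]] (array([-26.4,   0.3]), array([ 76.3, 100.8]), 89.87)
front plate 1035 [[-88.2, -48.9, 50.1], [-85.5, 0.0, 65.1], [-81.0, 48.7, 67.3]] (array([-84.6,  -0.4]), array([98.8,  7.3]), 89.98)
bay frontwall 2991 [[-148.3, -98.9, 72.1], [-143.3, 0.7, 74.3], [-139.1, 98.8, 76.4]] (array([-143.6,   -0. ]), array([200. ,   9.4]), 89.71)
bay sides 3880 [[-129.4, -129.3, 72.1], [-71.0, -104.4, 74.5], [-20.7, 128.9, 79.6]] (array([-75. ,  -0.1]), array([260.4, 110. ]), 89.99)
```

The holder lies flat in the pocket (−26.4, 0.3, slides at z 47). Next I shut the fingers and go down between the front wall and the push face.

Emit:
jog_arm(rows=[-1.83, 0.3, 0.2, 0, 0, 0, 1, -1.83, 0.3, 0, 0, 0, 0, 1, -1.83, 0.3, 0, 0, 0, 0, 1, -1.83, 0.3, 0, 0, 0, 0, 1, -1.7, 0.28, 0, 0, 0, 0, 1, 0, 0, 0, 0, 0, 0, 1, 0, 0, -1.5, 0, 0, 0, 1, 0, 0, -2, 0, 0, 0, 1, 0, 0, -2, 0, 0, 0, 1, 0, 0, -1.6, 0, 0, 0, 1, 0, 0, -1, 0, 0, 0, 1, 0, 0, -0.5, 0, 0, 0, 1, 0, 0, 0, 0, 0, 0, 1, 0, 0, 0, 0, 0, 0, 1])

```text
clock: 18.58
eef_pos: [529.4, -11.0, 25.5]
eef_rot: [3.142, 0.0, 2.979]
wrist_force: [0.6, -0.8, -0.4]
finger_gap: 0.4
finger_force: 0.0
```

Emit:
jog_arm(rows=[0.4, -0.06, 0.5, 0, 0, 0, 1, 0.6, -0.1, 0, 0, 0, 0, 1, 0.8, -0.13, 0, 0, 0, 0, 1, 0.8, -0.13, 0, 0, 0, 0, 1, 0.8, -0.13, 0, 0, 0, 0, 1, 0.8, -0.13, 0, 0, 0, 0, 1, 0.8, -0.13, 0, 0, 0, 0, 1, 0.6, -0.1, 0, 0, 0, 0, 1, 0, 0, 0, 0, 0, 0, 1])

```text
clock: 19.33
eef_pos: [585.8, -20.2, 30.1]
eef_rot: [3.142, -0.001, 2.979]
wrist_force: [-7.3, 1.2, 4.4]
finger_gap: 0.4
finger_force: 3.4
```

Emit:
jog_arm(rows=[0.3, -0.05, 0, 0, 0, 0, 1, 0.3, -0.05, 0, 0, 0, 0, 1, 0.2, -0.03, 0, 0, 0, 0, 1, 0, 0, 0, 0, 0, 0, 1, 0, 0, 0, 0, 0, 0, 1])

```text
clock: 19.75
eef_pos: [592.9, -21.3, 30.0]
eef_rot: [-3.142, -0.002, 2.979]
wrist_force: [-7.7, 0.2, 4.2]
finger_gap: 0.4
finger_force: 3.6
```

Emit:
jog_arm(rows=[0.2, -0.03, 0, 0, 0, 0, 1, 0.2, -0.03, 0, 0, 0, 0, 1, 0, 0, 0, 0, 0, 0, 1])

```text
clock: 20.0
eef_pos: [596.9, -22.0, 30.0]
eef_rot: [-3.141, -0.002, 2.979]
wrist_force: [-6.3, -0.3, 5.5]
finger_gap: 0.2
finger_force: 3.7
```

Emit:
jog_arm(rows=[0.15, -0.02, 0, 0, 0, 0, 1, 0.15, -0.03, 0, 0, 0, 0, 1, 0, 0, 0, 0, 0, 0, 1])

```text
clock: 20.25
eef_pos: [599.8, -22.5, 30.0]
eef_rot: [-3.141, -0.002, 2.979]
wrist_force: [-7.0, 1.3, 4.9]
finger_gap: 0.5
finger_force: 3.8
```

Emit:
jog_arm(rows=[0.15, -0.02, 0, 0, 0, 0, 1, 0.1, -0.02, 0, 0, 0, 0, 1, 0, 0, 0, 0, 0, 0, 1])

```text
clock: 20.5
eef_pos: [600.1, -22.5, 30.0]
eef_rot: [-3.141, -0.008, 2.979]
wrist_force: [-25.8, 3.1, 15.8]
finger_gap: 0.2
finger_force: 13.0
```

The force jumped to 26 N with no further travel, so that's the stop. I'm backing off, lifting clear and checking.

Emit:
jog_arm(rows=[-0.5, 0.08, 0, 0, 0, 0, 1, -0.8, 0.13, 0, 0, 0, 0, 1, -1, 0.16, 0, 0, 0, 0, 1, -1.2, 0.2, 0, 0, 0, 0, 1, -1.2, 0.2, 0, 0, 0, 0, 1, 0, 0, 0, 0, 0, 0, 1, 0, 0, 2, 0, 0, 0, 1, 0, 0, 3, 0, 0, 0, 1, 0, 0, 3, 0, 0, 0, 1, -2, 0.3, 3, 0, 0, 0, 1, -3, 0.5, 2, 0, 0, 0, 1, -3, 0.5, 0, 0, 0, 0, 1, -3, 0.5, 0, 0, 0, 0, 1, 0, 0, 0, 0, 0, 0, 1, 0, 0, 0, 0, 0, 0, 1])

```text
clock: 21.75
eef_pos: [446.0, 2.8, 161.1]
eef_rot: [3.141, 0.002, 2.979]
wrist_force: [-0.8, -0.8, -0.2]
finger_gap: 0.7
finger_force: 0.0
```

```bash
sed -e 's/(X<-78)/(X<10)/;s/X>-100)&(X<-78)/X>-100)\&(X<10)/' -e '/^show("plate"/d' m5.py > m7.py; cat >> m7.py <<'E'
show("holder",(Z>43.5)&(Z<52)&(im.min(2)>75)&(abs(X)<100)&(abs(Y)<45))
tp,dt=manip.camera("top");sc,ds=manip.camera("scene")
Q=cloud("scene",ds,manip.camera_model("scene")).reshape(-1,3);q=Q[(Q[:,2]>240)&(Q[:,2]<420)&(Q[:,0]>600)&(Q[:,0]<850)&(abs(Q[:,1]+40)<130)]
print("hood top",q[:,2].max(),np.percentile((q[:,0]-643)*.987+(q[:,1]+29.7)*-.161,[5,50,95]))
cv2.imwrite("pics/v7.png",np.hstack([cv2.resize(tp[40:330,100:480],(420,320)),cv2.resize(im,(380,285),).copy() if 0 else cv2.resize(im,(380,320))]))
E
python3 m7.py
```

```text
[446.02261158   2.81166294 161.05408932] [3.14144565e+00 1.98753469e-03 2.97919964e+00] [-0.80238117 -0.76555083 -0.1772884 ]Traceback (most recent call last):
  File "m7.py", line 9, in <module>
    show("front plate",(Z>50)&(Z<70)&(X>-100)&(X<10)&(abs(Y)<60)&(im.max(2)<90))
    ~~~~^^^^^^^^^^^^^^^^^^^^^^^^^^^^^^^^^^^^^^^^^^^^^^^^^^^^^^^^^^^^^^^^^^^^^^^^
  File "m7.py", line 8, in show
    def show(n,k): p=S[k&(d>0)];print(n,len(p),np.percentile(p,[.5,50,99.5],axis=0).round(1).tolist(),rect(p) if len(p) else 0)
                                               ~~~~~~~~~~~~~^^^^^^^^^^^^^^^^^^^^^^^
    return _quantile_unchecked(
        a, q, axis, out, overwrite_input, method, keepdims, weights)
    return _ureduce(a,
                    func=_quantile_ureduce_func,
    ...<5 lines>...
                    overwrite_input=overwrite_input,
                    method=method)
    r = func(a, **kwargs)
    result = _quantile(arr,
                       quantiles=q,
    ...<2 lines>...
                       out=out,
                       weights=wgt)
    slices_having_nans = np.isnan(arr[-1, ...])
                                  ~~~^^^^^^^^^
IndexError: index -1 is out of bounds for axis 0 with size 0
```

I've used up my picture budget, so I'll check the result numerically with the top camera's depth.

```bash
cat > m8.py <<'E'
from h import *
im,d=manip.camera("top");T=cloud("top",d,manip.camera_model("top"))
c,s=np.cos(-.162),np.sin(-.162);S=(T-[643,-29.7,0])@np.array([[c,-s,0],[s,c,0],[0,0,1]])
X,Y,Z=S[...,0],S[...,1],S[...,2]
for x in range(-135,100,6):
    k=(abs(X-x)<3)&(abs(Y)<34)&(Z<340); 
    if k.sum(): print(x,k.sum(),"z",np.median(Z[k]).round(1),"max",Z[k].max().round(1),"col",np.median(im[k],axis=0))
P=T
for n,(u0,u1,v0,v1),zl,zh in [("resin",(110,160,175,240),10,60),("vial",(130,156,128,156),10,100),("box",(370,430,110,170),15,60),("hold2",(412,460,210,255),4,60),("hold3",(380,465,260,335),4,60)]:
    p=P[v0:v1,u0:u1].reshape(-1,3);q=p[(p[:,2]>zl)&(p[:,2]<zh)];print(n,len(q),q[:,:2].mean(0).round(1) if len(q) else "")
sc,ds=manip.camera("scene")
Q=cloud("scene",ds,manip.camera_model("scene")).reshape(-1,3);q=Q[(Q[:,2]>240)&(Q[:,2]<420)&(Q[:,0]>600)&(Q[:,0]<850)&(abs(Q[:,1]+40)<130)]
print("hood top",q[:,2].max(),np.percentile((q[:,0]-643)*.987+(q[:,1]+29.7)*-.161,[5,50,95]),manip.read_state()["clock"])
E
python3 m8.py
```

```text
-135 61 z 30.3 max 36.3 col [139. 140. 143.]
-129 67 z 30.4 max 35.9 col [128. 122. 123.]
-123 67 z 30.8 max 36.4 col [129. 122. 123.]
-117 65 z 31.3 max 36.7 col [169. 161. 161.]
-111 65 z 30.2 max 39.1 col [220. 214. 213.]
-105 68 z 31.1 max 37.8 col [221.  213.  213.5]
-99 65 z 31.4 max 35.4 col [220. 212. 212.]
-93 65 z 30.8 max 35.9 col [191. 184. 184.]
-87 64 z 30.5 max 36.0 col [134. 128. 128.]
-81 69 z 31.1 max 38.5 col [156. 153. 151.]
-75 67 z 31.2 max 38.6 col [172. 169. 167.]
-69 64 z 32.0 max 38.4 col [136.5 132.  131.5]
-63 65 z 31.5 max 40.4 col [158. 157. 156.]
-57 63 z 31.9 max 37.2 col [190. 199. 196.]
-51 67 z 31.2 max 38.2 col [193. 200. 197.]
-45 114 z 53.1 max 71.5 col [98.5 96.  94.5]
-39 32 z 51.9 max 68.6 col [40.  40.  39.5]
-33 80 z 48.1 max 54.2 col [181.  189.5 186. ]
-27 61 z 49.6 max 54.6 col [232. 236. 234.]
-21 67 z 46.5 max 52.2 col [254. 255. 255.]
-15 78 z 47.5 max 76.1 col [255. 255. 255.]
-9 65 z 47.8 max 74.0 col [255. 255. 255.]
-3 67 z 47.7 max 75.9 col [255. 255. 255.]
3 66 z 48.0 max 75.1 col [254. 255. 254.]
9 70 z 47.8 max 76.5 col [253. 254. 254.]
15 64 z 47.8 max 74.2 col [255. 255. 255.]
21 63 z 47.7 max 74.9 col [255. 255. 255.]
27 65 z 47.2 max 75.5 col [255. 255. 255.]
33 69 z 48.2 max 74.6 col [255. 255. 255.]
39 132 z 85.4 max 103.0 col [242. 247. 248.]
45 120 z 97.1 max 106.3 col [255. 255. 255.]
51 131 z 109.0 max 136.0 col [248. 253. 253.]
57 246 z 145.1 max 310.8 col [244. 250. 251.]
63 284 z 175.8 max 310.9 col [203. 207. 204.]
69 314 z 207.9 max 311.0 col [179. 182. 179.]
75 181 z 301.1 max 308.1 col [254. 255. 255.]
81 100 z 302.9 max 306.4 col [254. 255. 255.]
87 95 z 302.0 max 304.6 col [254. 255. 255.]
93 51 z 300.8 max 303.5 col [253. 255. 255.]
resin 1359 [502.4 309.3]
vial 189 [662.5 290.5]
box 1530 [ 677.9 -344. ]
hold2 504 [ 457.4 -439.8]
hold3 2382 [ 293.7 -405.9]
hood top 352.18550863069834 [ 67.67638895  89.99904348 103.61349692] 21.9
```

The front plate now sits at scanner x≈−46, so the carriage is at 0.043, latched, about 1.5 s after I let go. The holder is level, the hood is open and the bystanders are unmoved. Handing in.

```bash
python3 -c "
from cell import manip
print(manip.sign_off())"
```

```text
the job is handed in; nothing more can be done
None
```

The job is handed in at about 22 s: the hood stands fully open, the holder lies flat in the pocket, the carriage measured latched at about 43 mm after I let go, and the resin block, slide box and vial measured unmoved.

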